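Free the filed plate from the vise and hold it up on end

TASK

The straight top edge of the aluminium plate in the bench vise has been filed and is to be sighted. Slacken the vise by pushing the upper end of its tommy bar over to the left (anticlockwise seen from the screw's end) by a good quarter turn, then draw the plate up out of the jaws and turn it on end, rounded end uppermost, so that its long edges stand upright. Finish holding it still like that in the gripper, its lower end well clear above the vise, and leave the other things on the bench where they are.

Things in the scene. Friction and masses are not known exactly. Their poses are not given: they have to be found in the camera images.
- vise: fixed bench vise, jaws 100 mm wide. Origin on the bench under the jaws' gripping line; x along the screw, from its outer end (-x) to the anvil, y along the jaws (left, seen from the screw's end), z up. Castings x -110 to +150 mm. Jaw faces x = -5 (moves out along -x) and +5 mm; each jaw 45 mm deep, flat top at z = 172 mm. The plate stands between them on the slide bar, top at z = 122, 50 mm wide
- bar_pivot (a point): where the tommy bar crosses the screw axis: vise x = -136 mm, 105 mm above the bench. The bar turns about the screw axis, in the vertical plane across the screw (vise y-z plane). The screw's head round this point is 38 mm in diameter and 34 mm long.
- bar_end (a point): centre of the 19 mm steel ball on the upper end of the tommy bar (9 mm rod with a ball on each end), 84 mm from bar_pivot. At the start this end leans 37 to 52 degrees from the vertical to the right (vise -y). Turning takes about 0.5 N m: some 6 to 10 N pushed sideways on the ball; the bar stays where it is left.
- vise_bar (a joint): angle of the tommy bar, rad: 0 to 0.25 at the start, plate gripped; grows as the upper end goes up and over to the left (vise +y), which unscrews the vise. The upper end leans (0.9 - value) rad from the vertical to the right. The jaw backs off 1.27 mm per rad (8 mm a turn); beyond about 1 the plate is loose and stays standing between the jaws.
- plate_mid (a point): centre of the aluminium plate: 10 mm thick (x), 140 long (y), 95 high (z), 0.25 to 0.4 kg. Square end at -y; end at +y is a half round of 47.5 mm radius with a 20 mm hole at y = +22.5 mm. At the start it stands in the jaws with the vise's axes, rounded end left, up to 12 mm off the jaws' middle, centre 169.5 mm above the bench, upper 45 mm above the jaws. At the end its +y points up.
- jaw_top (a point): middle of the jaws' gripping line, level with the jaw tops (172 mm above the bench)
- bottle: bystander: white closed bottle, 54 mm in diameter, 140 mm tall, left of the vise; origin at the centre of its foot
- file: bystander: flat file with a wooden handle lying on the bench right of the vise, 255 mm long; origin on the bench where blade (to +x, 150 mm) and handle (to -x, 105 mm) meet
- carton: bystander: white carton 55 x 45 x 110 mm high, right of the vise; origin at the centre of its foot
- tape: bystander: roll of blue masking tape lying flat, 100 mm across, 25 mm high, left of the vise; origin at the centre of its underside
There are look-alikes about, which are no part of the job. Of the things that look like the part that bears plate_mid, the smallest one is meant.

How it is judged:
By the outcome, as a careful person would: the job done as asked, in the order asked, and still so for the second after the job is handed in, while the arm keeps its last pose, push and grip.
It also fails if it takes over 54 s, if anything falls off the work surface, if the arm or the gripper's body presses on something with over 40 N, if the wrist force passes 120 N, or if a joint passes its speed limit or range.

ROBOT

A 6-joint arm with a two-finger parallel gripper is mounted at the origin on the work surface. World frame = base frame: x ahead of the robot, y to its left, z up, the work surface at z = 0. Lengths are in mm, angles in degrees, forces in N, time in s.
With the tool pointing down it reaches from about 325 to 925 mm from the base axis. Payload 3.1 kg.
Tool frame: the origin (TCP) lies at the very end of the fingers, on their centre line; the grasp point (between the pads) lies grasp_offset behind it (grasp_offset is the distance from the TCP to the grasp point, in mm); z points along the fingers, x is the direction in which the jaws open and shut, and the axes are right-handed (so a half turn about z gives the same grasp; the last joint's range is limited). The gripper opens to 85 mm and grips with 20 to 120 N. Pads are 22 mm wide; open, the fingers measure 114 mm over their backs; the gripper's body (76 mm by 85 mm) begins 54 mm behind the grasp point. The pads swing forward as they close: fully open they stand 13 mm farther back than shut.
Start: joints at [68.686, 12.427, 92.441, -0, 75.132, -6.429], TCP at [160.535, 604.043, 231.3] pointing down, gripper open.
Joint ranges: [-157.48, 157.48], [-44.54, 120.13], [17.64, 146.25], [-64.5, 244.5], [7.68, 150.69], [-147.95, 147.95]. Speed limits (degrees/s): [159.86, 159.86, 180, 180, 180, 180].

INTERFACE

Orientations are given as [roll, pitch, yaw] about the fixed x, y, z axes, in that order (R = Rz(yaw) Ry(pitch) Rx(roll)).
In Python, from station import * gives the robot as it stands. Calls block until the motion is done:
- goto(position, orientation): joint-space move of the TCP to a pose.
- move_l(position, attitude=None, speed=150): straight line of the TCP; attitude=None keeps the orientation; speed is the mean speed in mm/s.
- move_j(angles): joint-space move.
- grip(opening, squeeze=None): finger opening in mm; squeeze is the grip in N (None keeps the last); returns when the fingers have stopped.
- wait(seconds).
- solve_ik(position, orientation): joint angles nearest the present ones, or None.
- get_obs(): the state.
- get_image(name): name is "scene" or "top"; returns the picture (384x512x3 uint8, red, green, blue); there is no depth.
- get_calibration(name): a dict with "fx", "fy", "cx", "cy" (pixels), "D" ([k1, k2, p1, p2, k3] as OpenCV has them; the pictures are not rectified), "R" (3x3) and "t" (3): a world point X has camera coordinates R X + t. Camera axes: x right, y down, z forward; pixel columns grow to the right and rows downward; lengths in mm; the calibration is good to about 2 mm. A picture is of the moment at which its call begins. get_calibration takes no time and is no camera call.
A pose or a line that the arm cannot do raises Unreachable and nothing moves.
- sign_off(): hands the job in, once; it reports no verdict.
Trained networks look in the newest picture that a camera, given by its name, has taken for a name from the list of things; names that differ only in an ending like _2 or _b are one class to them, and where a whole thing is asked for, a point or a joint stands for the part that bears it (a point fixed in the world has none). Each returns a list of dicts, best first, with "score" (0 to 1); they miss things now and then, are a little off and sometimes report something else, mostly with a low value. They report only what shows in the picture. A call takes as long as a camera call. They do not tell look-alikes from the thing itself.
- spot_in(name, camera): "extent" ([centre column, centre row, width, height] in pixels, round what is visible of it).
- regions_of(name, camera): "region" (384x512 bool, what is visible of it) and "extent" ([centre column, centre row, width, height] in pixels, round what is visible of it).
The state is a dict: "t": time; "joint_pos": joint angles; "qvel": joint speeds; "effort": joint torques, N m; "tcp_pos": TCP position; "ee_rot": TCP orientation; "wrist_force": force on the tool from outside, world axes, zero at the start; "moment": the same for the moment, N m; "grip_width": finger opening in mm.
Only numpy, scipy, OpenCV 4.12 (cv2) and the standard library are available. Lean on these libraries where they do the work, as an engineer would, in place of code of your own. Each camera call takes 0.05 s, during which the arm holds its last target. There are 200 camera calls.

## Working session

There is one attempt and no reset: what is moved stays moved. The work goes in short steps, each a Python script; the robot and the scene stay as the last script left them, time stands still between calls to the robot, and variables do not carry over. Pictures are saved under pics/ and viewed, about 8 in all and at most 12, crops included, and the job is handed in when it is done.

```bash
mkdir -p pics; ls; python3 - <<'E'
from station import *
import cv2,numpy as np
for c in ["scene","top"]:
    im=get_image(c); cv2.imwrite(f"pics/{c}0.png",cv2.resize(im[:,:,::-1],(768,576),interpolation=cv2.INTER_CUBIC))
    k=get_calibration(c); print(c,k['fx'],-np.array(k['R']).T@np.array(k['t']),np.array(k['R'])[2])
    for n in ["vise","bar_end","vise_bar","plate_mid","bottle","file","carton","tape"]:
        print(n,[(round(d['score'],2),np.round(d['extent']).tolist()) for d in spot_in(n,c)])
o=get_obs();print(o['t'],o['tcp_pos'],o['ee_rot'],o['grip_width'],{k for k in o})
E
```

```text
pics
scene 361.14962133672105 [ 986.19687055 -610.88488949  717.38556807] [-0.45043232  0.60119747 -0.66005479]
vise [(0.7, [254.0, 233.0, 138.0, 110.0])]
bar_end [(0.6, [201.0, 189.0, 29.0, 18.0])]
vise_bar [(0.75, [201.0, 190.0, 28.0, 18.0])]
plate_mid [(0.93, [101.0, 295.0, 87.0, 78.0]), (0.88, [250.0, 193.0, 39.0, 51.0]), (0.66, [366.0, 206.0, 16.0, 66.0])]
bottle [(0.74, [306.0, 180.0, 23.0, 49.0])]
file [(0.56, [171.0, 261.0, 68.0, 68.0])]
carton [(0.61, [230.0, 281.0, 29.0, 50.0])]
tape [(0.51, [274.0, 176.0, 19.0, 23.0])]
top 386.2984061378882 [ 426.02929233  -44.36400468 1377.87978979] [ 0.12092932 -0.00228837 -0.99265848]
vise [(0.57, [267.0, 188.0, 54.0, 96.0])]
bar_end [(0.59, [272.0, 227.0, 42.0, 19.0])]
vise_bar [(0.61, [272.0, 225.0, 46.0, 12.0]), (0.4, [202.0, 183.0, 16.0, 17.0])]
plate_mid [(0.81, [200.0, 129.0, 52.0, 28.0]), (0.71, [372.0, 223.0, 60.0, 11.0]), (0.53, [273.0, 184.0, 41.0, 10.0])]
bottle [(0.72, [265.0, 188.0, 54.0, 92.0]), (0.64, [274.0, 228.0, 43.0, 11.0]), (0.58, [202.0, 183.0, 12.0, 17.0])]
file [(0.62, [320.0, 225.0, 10.0, 76.0])]
carton [(0.77, [320.0, 169.0, 24.0, 20.0]), (0.52, [268.0, 190.0, 55.0, 94.0]), (0.26, [202.0, 221.0, 30.0, 27.0])]
tape [(0.58, [205.0, 222.0, 30.0, 30.0])]
0.9 [160.5250002  604.05005783 231.33063266] [-1.79999750e+02 -1.67487575e-03  7.51142613e+01] 85.30032836978044 {'wrist_force', 't', 'effort', 'joint_pos', 'qvel', 'moment', 'tcp_pos', 'grip_width', 'ee_rot'}
```

View pics/scene0.png

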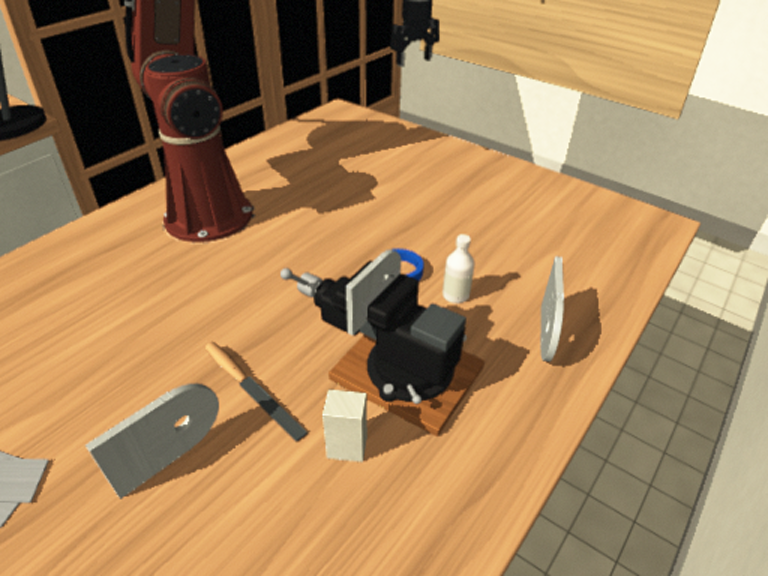

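View pics/top0.png

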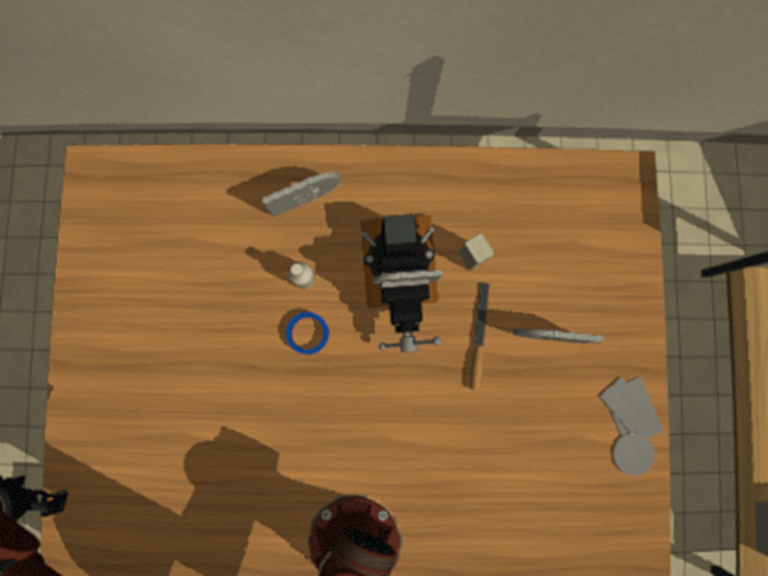

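The scene shows three plate look-alikes. In full-res pixels they are the vise plate at (250,193), a large one at (101,295) and a large one at (366,206); in the top view, (273,184), (372,223) and (200,129). I choose the one in the vise, since it is the smallest and stands between the jaws. Next is a close crop to check that and to measure it.

```bash
cat > h.py <<'E'
from station import *
import cv2,numpy as np
from scipy.optimize import least_squares
def cal(c):
    k=get_calibration(c); return np.array([[k['fx'],0,k['cx']],[0,k['fy'],k['cy']],[0,0,1]]),np.array(k['D'],float),np.array(k['R'],float),np.array(k['t'],float)
def proj(X,c):
    K,D,R,t=cal(c); return cv2.projectPoints(np.array(X,float).reshape(-1,1,3),cv2.Rodrigues(R)[0],t,K,D)[0][:,0]
def atz(uv,c,z):
    K,D,R,t=cal(c); p=cv2.undistortPoints(np.array(uv,float).reshape(-1,1,2),K,D)[:,0]
    d=np.c_[p,np.ones(len(p))]@R; C=-R.T@t
    return C+d*((z-C[2])/d[:,2])[:,None]
def crop(im,u0,v0,u1,v1,f,name):
    a=cv2.resize(im[v0:v1,u0:u1,::-1],None,fx=f,fy=f,interpolation=cv2.INTER_CUBIC); cv2.imwrite(name,a)
E
python3 - <<'E'
from h import *
a=get_image("top"); b=get_image("scene")
A=cv2.resize(a[130:240,230:310,::-1],None,fx=5,fy=5,interpolation=cv2.INTER_CUBIC)
B=cv2.resize(b[150:260,180:255+15,::-1],None,fx=5,fy=5,interpolation=cv2.INTER_CUBIC)[:, :400]
cv2.imwrite("pics/c1.png",np.hstack([A,B[:550,:400]]))
for c,n,uv in [("top","plate_mid",(273,184)),("scene","plate_mid",(250,193)),("top","vise_bar",(272,226)),("scene","vise_bar",(201,190))]:
    for d in regions_of(n,c):
        if np.hypot(*(np.array(d['extent'][:2])-uv))<15:
            m=d['region'].astype(np.uint8); np.save(f"m_{c}_{n}.npy",m)
            r=cv2.minAreaRect(np.argwhere(m)[:,::-1].astype(np.float32)); print(c,n,d['score'],r)
            if c=="top": print(np.round(atz(cv2.boxPoints(r),c,217 if 'plate' in n else 120),1).tolist(), np.round(atz([r[0]],c,217 if 'plate' in n else 105),1))
E
```

```text
top plate_mid 0.72 ((271.98236083984375, 184.7705841064453), (6.902685165405273, 44.33058166503906), 85.60128784179688)
[[590.6, -41.2, 217.0], [602.6, -175.5, 217.0], [581.5, -177.1, 217.0], [569.6, -43.0, 217.0]] [[ 586.1 -109.1  217. ]]
scene plate_mid 0.64 ((243.6375732421875, 191.8934326171875), (22.72939109802246, 63.88105773925781), 32.574058532714844)
top vise_bar 0.73 ((272.38787841796875, 227.06166076660156), (14.906001091003418, 39.950096130371094), 72.47443389892578)
[[463.7, -47.4, 120.0], [504.1, -171.1, 120.0], [458.0, -185.8, 120.0], [417.9, -62.4, 120.0]] [[ 461.3 -117.4  105. ]]
scene vise_bar 0.57 ((198.59999084472656, 187.20001220703125), (24.66576385498047, 13.281564712524414), 18.434947967529297)
```

View pics/c1.png

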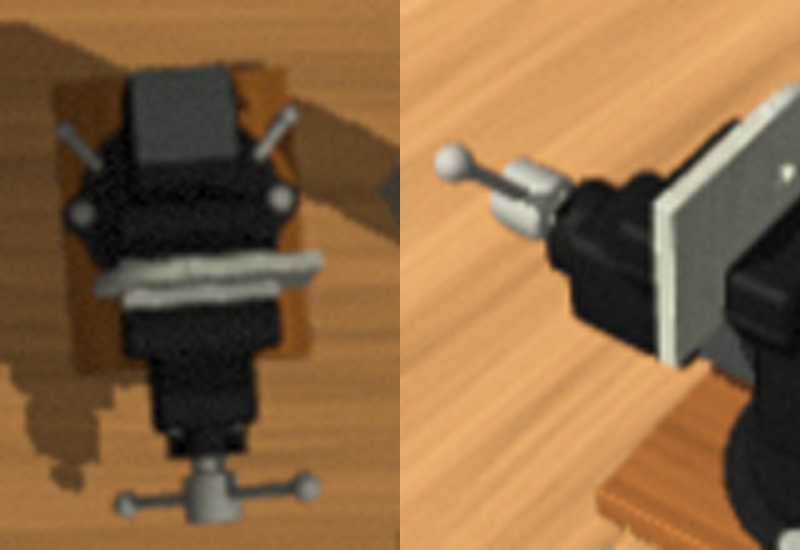

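The crop confirms it: the plate in the jaws is light grey, with its square end right at scene (231,190) and its hole at (257,184). The upper ball is at top (291,227) and scene (190.5,182); the lower ball is at top (255,230.5). Now I fit the vise pose, bar angle and plate offset together.

```bash
cat > fit.py <<'E'
from h import *
def T(x,y,yaw,P):
    c,s=np.cos(yaw),np.sin(yaw); P=np.atleast_2d(P); return np.c_[x+c*P[:,0]-s*P[:,1],y+s*P[:,0]+c*P[:,1],P[:,2]]
def ball(th,s=1): # th: vise_bar value
    l=.9-th; return [-136,-s*84*np.sin(l),105+s*84*np.cos(l)]
top=[(307,487),(126,504),(322,254)]; sc=[(53,162),(255,200),(278,213),(263,358),(283,365),(387,172)]
ut=np.array([(230+(u+.5)/5-.5,130+(v+.5)/5-.5) for u,v in top]); us=np.array([(180+(u+.5)/5-.5,150+(v+.5)/5-.5) for u,v in sc])
def res(q):
    x,y,yaw,th,p=q
    a=proj(T(x,y,yaw,[ball(th),ball(th,-1),[5,p-70,217]]),"top")-ut
    b=proj(T(x,y,yaw,[ball(th),[-5,p-70,217],[5,p-70,217],[-5,p-70,122],[5,p-70,122],[5,p+22.5,169.5]]),"scene")-us
    return np.r_[a.ravel(),b.ravel()]
r=least_squares(res,[590,-100,0,.1,0],x_scale=[10,10,.1,.1,10],loss='soft_l1')
x,y,yaw,th,p=r.x; print(np.round(r.x,3),np.degrees(yaw)); print(np.round(res(r.x).reshape(-1,2),1).tolist())
print("ball",T(x,y,yaw,ball(th)),"pivot",T(x,y,yaw,[-136,0,105]),"plate",T(x,y,yaw,[0,p,169.5]))
print("anvil edges yaw",[np.degrees(np.arctan2(*(d[1::-1]))) for d in [atz([(230+a/5,130+b/5)],"top",150)[0]-atz([(230+e/5,130+f/5)],"top",150)[0] for a,b,e,f in [(132,75,137,165),(233,68,238,157)]]])
E
python3 fit.py
```

```text
[ 5.90799e+02 -1.01775e+02  1.07000e-01  1.77000e-01 -2.57800e+00] 6.108962377097802
[[-0.2, -0.4], [0.1, 0.4], [-0.9, -1.1], [0.1, 0.2], [0.2, 0.1], [-0.5, -0.9], [-0.2, -0.2], [-0.6, 0.1], [-0.0, 1.0]]
ball [[ 461.48715828 -171.5251252   167.97183068]] pivot [[ 455.57100473 -116.2481167   105.        ]] plate [[ 591.07305216 -104.33840618  169.5       ]]
anvil edges yaw [np.float64(3.652759232952113), np.float64(3.2774359786748213)]
```

```bash
cat >> h.py <<'E'
V=(590.8,-101.8,np.radians(6.0)); TH0=.177
from scipy.spatial.transform import Rotation as Ro
def W(P,V=V):
    x,y,w=V; c,s=np.cos(w),np.sin(w); return [x+c*P[0]-s*P[1],y+s*P[0]+c*P[1],P[2]]
DOWN=[180,0,np.degrees(V[2])]
def rot(a): # tool down, turned a deg about vise x
    return (Ro.from_euler('z',V[2])*Ro.from_euler('x',a,degrees=True)*Ro.from_euler('x',180,degrees=True)).as_euler('xyz',degrees=True).tolist()
E
python3 - <<'E'
from h import *
import station; print(grasp_offset)
print("down",solve_ik(W([-136,-100,165]),DOWN),solve_ik(W([0,0,185]),DOWN))
for flip in (0,180):
  for (x,y,z) in [(0,0,350),(-60,0,350),(-150,0,350),(-100,-50,350),(-100,50,380),(-200,50,350)]:
    for a in (45,90):
        R=(Ro.from_euler('xyz',rot(a),degrees=True)*Ro.from_euler('z',flip,degrees=True)).as_euler('xyz',degrees=True).tolist()
        q=solve_ik(W([x,y,z]),R); print(flip,(x,y,z),a,None if q is None else np.round(q).tolist())
E
```

```text
18.700000000000003
down [-3.26513153e+01  2.74337707e+00  1.10778894e+02 -2.54444375e-14
  6.64777286e+01 -3.86513153e+01] [-1.64818684e+01  1.18077388e+01  9.83450823e+01 -2.54444375e-14
  6.98471789e+01 -2.24818684e+01]
0 (0, 0, 350) 45 [-33.0, 19.0, 81.0, 35.0, 108.0, -36.0]
0 (0, 0, 350) 90 [-38.0, 37.0, 81.0, 66.0, 129.0, -36.0]
0 (-60, 0, 350) 45 [-36.0, 13.0, 89.0, 33.0, 109.0, -40.0]
0 (-60, 0, 350) 90 [-42.0, 32.0, 88.0, 61.0, 130.0, -40.0]
0 (-150, 0, 350) 45 [-43.0, 4.0, 98.0, 30.0, 111.0, -46.0]
0 (-150, 0, 350) 90 [-48.0, 25.0, 98.0, 53.0, 133.0, -48.0]
0 (-100, -50, 350) 45 [-42.0, 13.0, 88.0, 31.0, 112.0, -45.0]
0 (-100, -50, 350) 90 [-47.0, 33.0, 87.0, 57.0, 134.0, -43.0]
0 (-100, 50, 380) 45 [-35.0, 4.0, 95.0, 34.0, 110.0, -38.0]
0 (-100, 50, 380) 90 [-42.0, 23.0, 97.0, 61.0, 130.0, -41.0]
0 (-200, 50, 350) 45 [-43.0, -5.0, 107.0, 30.0, 111.0, -47.0]
0 (-200, 50, 350) 90 [-49.0, 18.0, 108.0, 50.0, 132.0, -52.0]
180 (0, 0, 350) 45 [-33.0, 19.0, 81.0, 35.0, 108.0, 144.0]
180 (0, 0, 350) 90 [-38.0, 37.0, 81.0, 66.0, 129.0, 144.0]
180 (-60, 0, 350) 45 [-36.0, 13.0, 89.0, 33.0, 109.0, 140.0]
180 (-60, 0, 350) 90 [-42.0, 32.0, 88.0, 61.0, 130.0, 140.0]
180 (-150, 0, 350) 45 [-43.0, 4.0, 98.0, 30.0, 111.0, 134.0]
180 (-150, 0, 350) 90 [-48.0, 25.0, 98.0, 53.0, 133.0, 132.0]
180 (-100, -50, 350) 45 [-42.0, 13.0, 88.0, 31.0, 112.0, 135.0]
180 (-100, -50, 350) 90 [-47.0, 33.0, 87.0, 57.0, 134.0, 137.0]
180 (-100, 50, 380) 45 [-35.0, 4.0, 95.0, 34.0, 110.0, 142.0]
180 (-100, 50, 380) 90 [-42.0, 23.0, 97.0, 61.0, 130.0, 139.0]
180 (-200, 50, 350) 45 [-43.0, -5.0, 107.0, 30.0, 111.0, 133.0]
180 (-200, 50, 350) 90 [-49.0, 18.0, 108.0, 50.0, 132.0, 128.0]
```

```bash
python3 - <<'E'
from h import *
def P(l,dz,gap=0): # l: lean to the right (rad)
    return W([-136,-84*np.sin(l)-9.5-11-gap,105+84*np.cos(l)+dz])
l0=.9-TH0
grip(0,40)
goto(W([-136,-100,260]),DOWN)
move_l(P(l0,-7,15),DOWN,200)
o=get_obs();print(o['t'],o['wrist_force'])
f0=np.array(o['wrist_force'])
crop(get_image("scene"),160,110,320,230,5,"pics/p1.png")
for l,dz in [(l0,-7),(.45,-7),(.2,-7),(-.05,-6),(-.3,-5)]:
    move_l(P(l,dz),DOWN,80); o=get_obs()
    print(round(o['t'],2),round(l,2),np.round(np.array(o['wrist_force'])-f0,1),np.round(o['tcp_pos'],1))
crop(get_image("scene"),160,110,320,230,5,"pics/p2.png")
E
```

```text
5.6833 [-0.00804466 -0.38633333  1.14837504]
6.07 0.72 [-0.2 -0.1 -0.8] [ 464.1 -191.5  162.2]
6.5 0.45 [ 0.3 -5.3  2.3] [ 462.5 -174.4  175.4]
6.91 0.2 [ 0.6 -7.3  5. ] [ 461.2 -155.9  183.1]
7.33 -0.05 [ 0.4 -5.1  3.6] [ 458.6 -133.7  184.6]
7.73 -0.3 [ 1.9 -2.6  1.8] [ 455.7 -112.2  180.8]
```

View pics/p2.png

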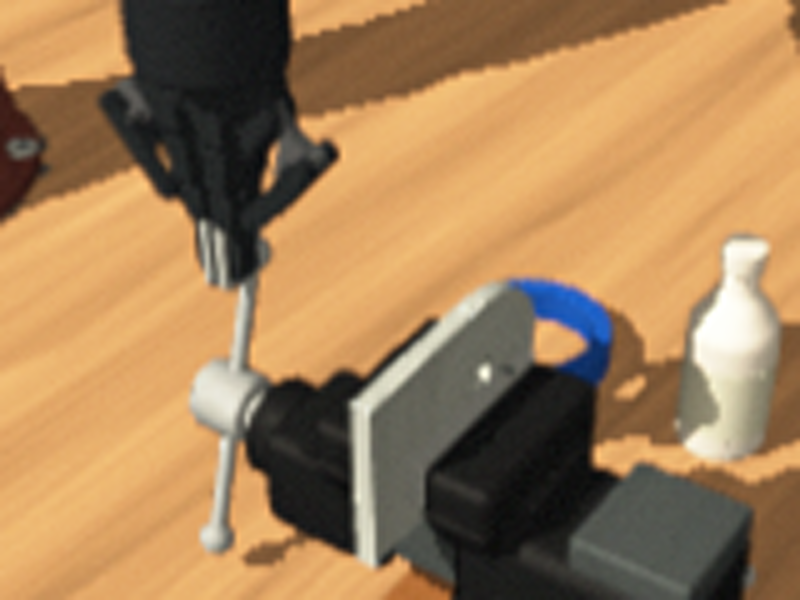

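The finger at crop (235,255) is behind the ball (262,250), and the bar has gone past vertical to the left. The plate still stands. I carry the push on.

```bash
python3 - <<'E'
from h import *
def P(l,dz,gap=0): return W([-136,-84*np.sin(l)-9.5-11-gap,105+84*np.cos(l)+dz])
for l,dz in [(-.5,-3),(-.7,-1),(-.9,0),(-1.07,1)]:
    move_l(P(l,dz),DOWN,80); o=get_obs()
    print(round(o['t'],2),round(l,2),np.round(o['wrist_force'],1),np.round(o['tcp_pos'],1))
move_l(P(-1.0,2,10),DOWN,120); move_l(W([-136,10,250]),DOWN,200)
goto(W([-60,-170,330]),DOWN)
a=get_image("top"); b=get_image("scene"); print(get_obs()['t'])
A=cv2.resize(a[130:240,230:310,::-1],None,fx=5,fy=5,interpolation=cv2.INTER_CUBIC)
B=cv2.resize(b[150:260,180:260,::-1],None,fx=5,fy=5,interpolation=cv2.INTER_CUBIC)
cv2.imwrite("pics/c2.png",np.hstack([A,B]))
E
```

```text
8.13 -0.5 [ 3.  -2.   1.6] [453.6 -96.1 175.5]
8.48 -0.7 [ 2.6 -2.2  1.4] [452.  -82.4 167.9]
8.83 -0.9 [ 1.6 -3.  -0. ] [450.6 -70.8 156.9]
9.15 -1.07 [ 2.  -3.2 -0.4] [449.9 -63.1 146.1]
11.025
```

View pics/c2.png

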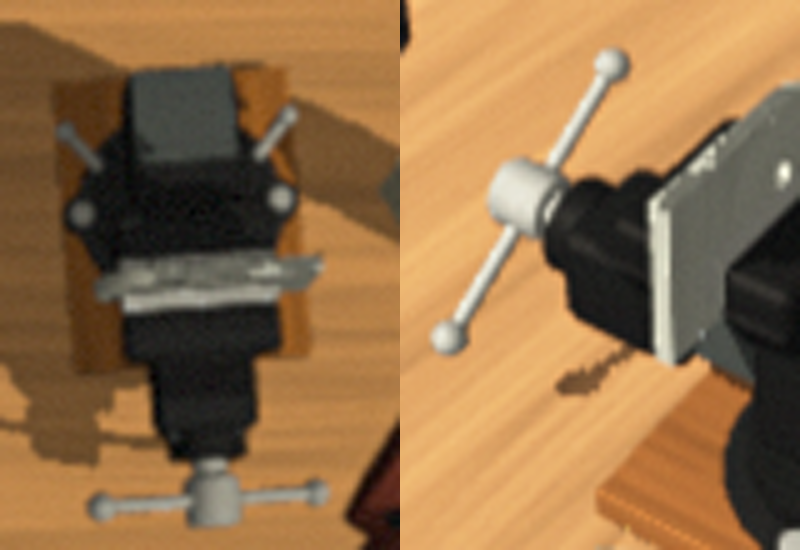

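The bar is now far over. The upper ball is at crop scene (211,63) and top (102,507), the lower one at scene (50,336) and top (317,493). The plate still stands between the jaws.

```bash
sed -e 's/^top=.*/top=[(102,507),(317,493),(322,254)]; sc=[(211,63),(50,336),(252,197),(275,213),(258,352),(283,365),(384,172)]/' -e 's/"scene")-us/"scene")-us/; s/proj(T(x,y,yaw,\[ball(th),\[-5/proj(T(x,y,yaw,[ball(th),ball(th,-1),[-5/; s/,0,.1,0\]/,.1,1.8,0]/' fit.py > fit2.py; python3 fit2.py
```

```text
[ 5.89080e+02 -1.02084e+02  1.03000e-01  1.95800e+00 -2.03200e+00] 5.913300033958592
[[-0.2, 0.2], [-0.3, -0.6], [-0.9, -0.4], [-0.1, 0.3], [0.0, 0.3], [0.2, 0.2], [-0.5, -1.3], [0.2, 0.5], [-1.2, -0.4], [0.1, 0.7]]
ball [[446.26194501 -43.28276713 146.19965638]] pivot [[ 453.80350547 -116.09563125  105.        ]] plate [[ 589.28917733 -104.1055727   169.5       ]]
anvil edges yaw [np.float64(3.652759232952113), np.float64(3.2774359786748213)]
```

The bar has turned about 1.78 rad (102°), a good quarter turn, so the vise is slack. Now the grasp, near the centre of mass, with a force check.

```bash
python3 - <<'E'
from h import *
V2=(590,-102,V[2]); w=lambda y,z,x=0: W([x,y,z],V2)
grip(50,25)
goto(w(-7,290),DOWN); move_l(w(-7,182),DOWN,150)
f0=np.array(get_obs()['wrist_force']); print("free",np.round(f0,1))
grip(0,25)
o=get_obs(); print(o['t'],o['grip_width'],np.round(np.array(o['wrist_force'])-f0,1),np.round(o['moment'],2),np.round(o['tcp_pos'],1))
crop(get_image("scene"),180,110,320,215,5,"pics/g1.png")
E
```

```text
free [0.9 0.1 0.1]
13.6 9.704787166046392 [-1.7  0.2  4. ] [-0.09  0.28  0.03] [ 591.1 -109.2  183.2]
```

View pics/g1.png

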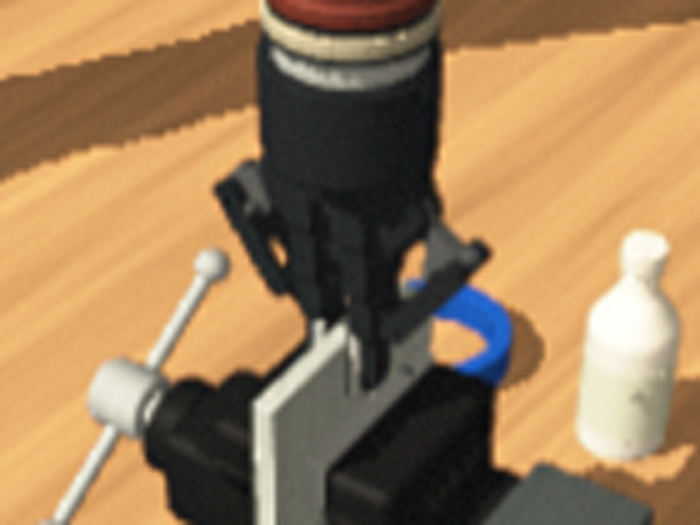

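The fingers straddle the plate at crop (365,370), with the width at 9.7 mm and only small side forces. I firm the grip and draw it up.

```bash
python3 - <<'E'
from h import *
p=np.array(get_obs()['tcp_pos']); R0=DOWN
grip(0,80)
for z,s in [(195,40),(215,60),(245,80),(350,120)]:
    move_l([p[0],p[1],z],R0,s); o=get_obs(); print(round(o['t'],2),round(o['grip_width'],1),np.round(o['wrist_force'],1),np.round(o['moment'],2))
# turn about vise x; keep plate centre roughly above the jaws
for a in (30,60,90):
    y=-7-40*np.sin(np.radians(a)); goto(W([0,y,350+25*np.sin(np.radians(a))],(590,-102,V[2])),rot(a))
wait(.5); o=get_obs(); print(o['t'],o['grip_width'],np.round(o['wrist_force'],1),np.round(o['moment'],2),np.round(o['tcp_pos'],1),o['ee_rot'],rot(90))
a=get_image("top"); b=get_image("scene")
A=cv2.resize(a[100:250,190:330,::-1],(400,429),interpolation=cv2.INTER_CUBIC)
B=cv2.resize(b[60:210,180:320,::-1],(400,429),interpolation=cv2.INTER_CUBIC)
cv2.imwrite("pics/f1.png",np.hstack([A,B]))
cv2.imwrite("pics/f1s.png",b[:,:,::-1])
E
```

```text
14.34 9.1 [ 0.9  0.7 -3.3] [ 0.01 -0.14 -0.04]
14.82 9.0 [ 1.1  0.9 -2.1] [-0.01 -0.23 -0.07]
15.35 9.1 [ 0.1  0.1 -3.9] [-0.08 -0.02  0.04]
16.38 8.7 [ 0.1  0.3 -3. ] [-0.01 -0.01 -0.02]
18.2583 9.113440017100173 [-0.4 -0.8 -1.7] [-1.05 -0.15  0.04] [ 594.9 -148.6  375.7] [-9.00860789e+01 -5.61091498e-02  6.00892860e+00] [-90.0, 0.0, 5.999999999999983]
```

View pics/f1.png

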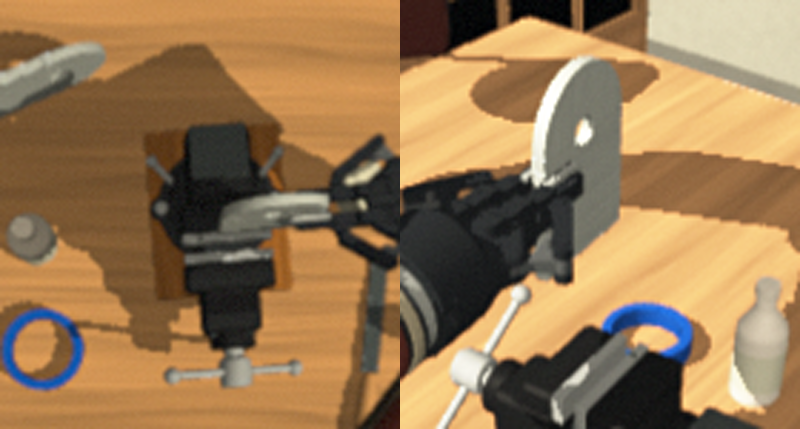

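The plate stands rounded end up, held at crop (565,180), above the vacated vise. I check its uprightness against a projected model outline.

```bash
python3 - <<'E'
from h import *
b=cv2.imread("pics/f1s.png"); o=get_obs()
Rt=Ro.from_euler('xyz',o['ee_rot'],degrees=True); p=np.array(o['tcp_pos'])
# plate axes in tool: x=tool x, y=-tool y, z=-tool z
t=np.linspace(-np.pi/2,np.pi/2,30)
out=[(-70,-47.5)]+[(22.5+47.5*np.cos(a),47.5*np.sin(a)) for a in t]+[(-70,47.5)]
f=5; u0,v0=220,65
big=cv2.resize(b[v0:170,u0:280],None,fx=f,fy=f,interpolation=cv2.INTER_CUBIC)
raw=big.copy()
for x,col in ((5,(0,0,255)),):
    P=np.array([[x,y+5.4,-(z-13.7)] for y,z in out]); P[:,1]*=-1
    uv=(proj(p+Rt.apply(P),"scene")-[u0,v0]+.5)*f-.5
    cv2.polylines(big,[uv.round().astype(np.int32)],True,col,1)
cv2.imwrite("pics/f2.png",np.hstack([raw,big]))
E
```

```text
(no output)
```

View pics/f2.png

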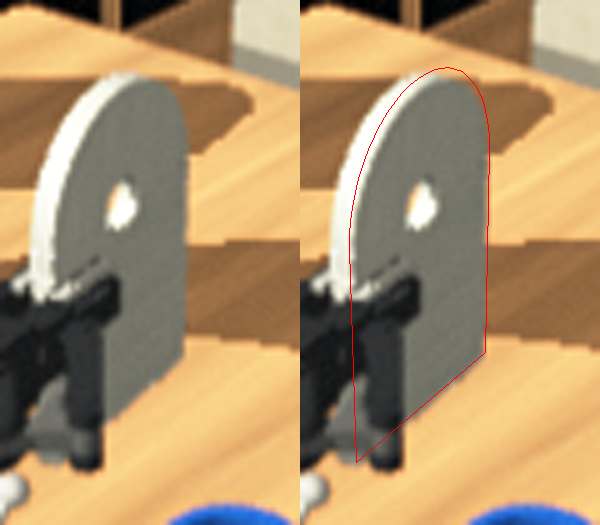

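The outline matches, with its right edge parallel to within about 0.5°. The lower end is at z≈311 mm, 139 mm above the jaws. Last, a stillness check, the bystanders, then hand in.

```bash
python3 - <<'E'
from h import *
get_image("scene")
for n in ["bottle","file","carton","tape"]: print(n,[np.round(d['extent']).tolist() for d in spot_in(n,"scene")][:1])
o=get_obs(); print(o['t'],o['grip_width'],np.abs(o['qvel']).max(),np.round(o['ee_rot'],2),np.round(o['wrist_force'],1))
sign_off()
E
```

```text
bottle [[306.0, 179.0, 23.0, 44.0]]
file [[171.0, 262.0, 70.0, 65.0]]
carton [[228.0, 283.0, 29.0, 54.0]]
tape [[266.0, 176.0, 33.0, 25.0]]
18.6083 8.910432257174973 0.09688137862420944 [-8.998e+01  2.000e-02  5.990e+00] [ 0.7 -1.5 -2. ]
the job is handed in; nothing more can be done
```

The job is done and handed in at 18.6 s of robot time. The vise is slack, and the plate is held on end, rounded end up, above it.

- **Vise:** I pushed the tommy bar's upper end over to the left with the closed fingers. The pose fit from the pictures put the bar at about 0.18 rad before and 1.96 rad after, roughly 102° of turn. The wrist force stayed under about 10 N throughout the push.
- **Plate:** I gripped it near its centre of mass, drew it up out of the jaws and turned it with a firm 80 N grip. A projected outline matched the last picture, with the long edges upright to about 0.5°. The lower end is at about 311 mm, 139 mm above the jaw tops.
- **Stillness:** Joint speeds were about 0.1 deg/s at hand-in.
- **Bystanders:** The bottle, file and carton were found within 2 pixels of where they started. The tape's box centre is 8 px further left and the box is wider, because more of the tape shows with the plate gone from in front of it. The arm did not touch the tape.

**Disagreements:**
- The anvil's edges gave a vise yaw of about 3.5°, against 6° from the fit. I used 6°, and the plate came out with only small side forces.
- The gripper width read 8.7 to 9.7 mm on the 10 mm plate. I took that as pads giving under the grip; the plate did not slip.

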